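# Offer up a slide-cabinet door to its hinge

### The arm

A 7-joint arm with a two-finger parallel gripper is mounted at the origin on the work surface. World frame = base frame: x ahead of the robot, y to its left, z up, the work surface at z = 0. Lengths are in m, angles in rad, forces in N, time in s.
With the tool pointing down it reaches from about 0.425 to 0.825 m from the base axis. Payload 3.6 kg.
Tool frame: the origin (TCP) lies at the very end of the fingers, on their centre line; the grasp point (between the pads) lies manip.grasp_offset behind it (manip.grasp_offset is the distance from the TCP to the grasp point, in m); z points along the fingers, x is the direction in which the jaws open and shut, and the axes are right-handed (so a half turn about z gives the same grasp; the last joint's range is limited). The gripper opens to 93 mm and grips with 3 to 60 N. Pads are 15 mm wide; open, the fingers measure 128 mm over their backs; the gripper's body (75 mm by 188 mm) begins 65 mm behind the grasp point.
Start: joints at [-1.325, 0.615, -0.013, 1.423, 0.008, 1.103, -0.04], TCP at [0.175, 0.626, 0.219] pointing down, gripper open.
Joint ranges: [-3.12, 3.12], [-0.3, 2.06], [-1.34, 1.32], [0.26, 2.42], [-1.36, 4.5], [0.01, 1.98], [-2.84, 2.84]. Speed limits (rad/s): [2.79, 2.79, 3.14, 3.14, 3.14, 3.14, 3.14].

### API

Orientations are given as a unit quaternion [x, y, z, w].
In Python, from cell import manip, get_image gives the robot as it stands.
- The arm moves only by the tool servo_tool, never from a script. Its argument "series" is a list of rows, each an object of numbers: "tx", "ty", "tz": the shift along the tool's x, y, z in m; "wx", "wy", "wz": the turn, a rotation vector about the tool's x, y, z in rad. In form: [{"tx": .., "ty": .., "tz": .., "wx": .., "wy": .., "wz": ..}, ...]. A call has 1 to 5 rows; each row is the pose to reach, as a shift and turn from the pose commanded when the call began, along the tool's axes at that moment; what a row does not reach only later rows make up. A row lasts 1/8 s, in which the tool goes at most 62.5 mm and 10.7 degrees, less where a joint would pass 70% of its speed; a pose out of reach is approached as far as the arm can. A call with a gripper value outside its range is refused whole. "hand" is the finger opening in m, from 0 to 0.093, set as the call begins (left out, the last holds). The fingers move at their own pace and stop on an object; "squeeze" is the grip in N (left out, the last holds). Time passes only in rows, so rows that repeat a pose let the fingers close. It gives the time, the measured TCP pose, the force and the opening at its end, in the units of the state.
- manip.state(): the state, without advancing time (a new reading comes with each control period).
- get_image(name): name is "scene" or "top"; returns a dict with "pixels" (480x640x3 uint8, red, green, blue), "fx", "fy", "cx", "cy" (pixels), "pose" (4x4, takes a point from camera to world coordinates). Camera axes: x right, y down, z forward; pixel columns grow to the right and rows downward; lengths in m; the calibration is good to about 2 mm. A picture is of the moment at which its call begins. There is no depth.
- manip.hand_in(): hands the job in, once; it reports no verdict.
The state is a dict: "time": time; "joint_pos": joint angles; "dq": joint speeds; "tau": joint torques, N m; "tcp_pos": TCP position; "tool_rot": TCP orientation; "wrist_force": force on the tool from outside, world axes, zero at the start; "wrist_torque": the same for the moment, N m; "opening": finger opening in m.
Only numpy, scipy, OpenCV 4.12 (cv2) and the standard library are available. Lean on these libraries where they do the work, as an engineer would, in place of code of your own. Each camera call takes 0.05 s, during which the arm holds its last target. There are 200 camera calls.

### The job

Lift the small blue door up out of its grey parking rack, bring its steel hinge knuckle in between the two knuckles on the slide cabinet's jamb block, and line up the three knuckle holes so that the 8 mm hinge pin could be dropped through them from above. Finish while still holding the door there in the gripper, still and upright, standing straight out from the cabinet front, its knuckle midway between the other two and clear of the cabinet so that only the gripper carries it; do not let go. Leave the pin (a colleague will drop it in) and all other things on the bench as they are.

Things in the scene. Friction and masses are not known exactly. Their poses are not given: they have to be found in the camera images.
- door: Loose blue cabinet door, 126 to 252 g, upright in the rack. Panel 100 mm long (x), 12 thick (y), 90 high (z). Origin: centre of the panel's underside; z up, x along the panel towards the hinge knuckle. White knob (12 mm diameter, 12 mm out) on the +y face at x = -40, z = 60 mm. Balances near x = 5 to 10 mm; can be pinched across its thickness from above, about 20 mm below the top edge.
- door_knuckle (a point): Centre of the door's knuckle hole, at 68, 0, 45 mm in the door's frame; axes as the door's. The knuckle is an upright steel tube, 24 mm outside, 12 mm hole, 28 mm tall (31 to 59 mm above the door's underside), joined to the panel's +x end by a tongue 6 mm thick and 24 mm high.
- rack: Fixed grey parking rack, base 130 x 70 x 8 mm. Origin: centre of its underside on the table; x along the groove. The door stands on the base, 8 mm above the table, axes as the rack's and origin above it (within 2 mm), in a groove 15 mm wide between cheeks 70 mm long with tops 33 mm above the table; end stops at x = +-52 mm rise to 28 mm. The door comes out straight up.
- cabinet: Fixed white slide cabinet without its door, 165 mm high. Origin: on the table below the hinge axis; x points from the front into the cabinet, y left when looking in, z up. It fills x = 17 to 139, y = -168 to 15 mm; its grey jamb block (y = -15 to 15, face at x = 17 mm) carries two steel knuckles, 24 mm outside, 12 mm holes, one above the other on the axis. The door stands out along -x.
- jamb_gap (a point): Point on the hinge axis midway between the cabinet's two knuckles, 100 mm above the table; axes as the cabinet's. Lower knuckle at 57 to 81 mm, upper at 119 to 143 mm above the table; the 38 mm gap is open to -x and the sides. The door's knuckle centre belongs here, door x along cabinet x, with 5 mm clearance above, below and behind.
- pin: Bystander: steel hinge pin, 8 mm diameter, 106 mm long, 14 mm head, lying in a small steel tray (60 x 150 x 18 mm high) in the middle, on the robot side of rack and cabinet. Origin: middle of its length, 7 mm below its axis.
- dish: Bystander: flat glass dish, 90 mm diameter, 16 mm high, at the front right. Origin: centre of underside.
- sanitizer: Bystander: red bottle with white cap, 48 mm diameter, 130 mm high, at the left. Origin: centre of underside.
- oil: Bystander: amber oil bottle, 36 mm diameter, 75 mm high, at the left, further back. Origin: centre of underside.
- slidebox: Bystander: green slide box 87 x 107 x 36 mm high, at the right. Origin: centre of underside.
- screwdriver: Bystander: screwdriver with an orange handle lying on the table at the left. Origin: under its middle.
Things that resemble listed ones, but are neither listed nor needed, are in the scene too. What is shaped like the rack but orange or yellow is not meant.

How it is judged:
By the outcome, as a careful person would: the job done as asked, in the order asked, and still so for the second after the job is handed in, while the arm keeps its last pose, push and grip.
It also fails if it takes over 48 s, if anything falls off the work surface, if the arm or the gripper's body presses on something with over 40 N, if the wrist force passes 120 N, or if a joint passes its speed limit or range.

## Working session

There is one attempt and no reset: what is moved stays moved. The work goes in short steps, Python scripts to look and compute and a tool call to move; the robot and the scene stay as the last step left them, time stands still between calls to the robot, and variables do not carry over. Pictures are saved under pics/ and viewed, about 8 in all and at most 12, crops included, and the job is handed in when it is done.

Besides the shell and the picture viewer there is one more tool, called after "Emit:" as name([rows], argument=value, ...), one row to a line, values as JSON. servo_tool: Moves the arm, as the interface text tells. Its arguments: {"type":"object","properties":{"series":{"type":"array","items":{"type":"object","properties":{"tx":{"type":"number"},"ty":{"type":"number"},"tz":{"type":"number"},"wx":{"type":"number"},"wy":{"type":"number"},"wz":{"type":"number"}}}},"hand":{"type":"number"},"squeeze":{"type":"number"}},"required":["series"]}

```bash
ls; mkdir -p pics; python3 - <<'E'
from cell import manip,get_image
import cv2,numpy as np
s=manip.state();print({k:np.round(v,4).tolist() for k,v in s.items()},manip.grasp_offset)
for n in("scene","top"):
    i=get_image(n);cv2.imwrite(f"pics/{n}0.png",i["pixels"][:,:,::-1]);print(n,i["fx"],i["fy"],i["cx"],i["cy"],np.round(i["pose"],4).tolist())
E
```

```text
pics
{'time': 0.0, 'joint_pos': [-1.3245, 0.6159, -0.0126, 1.4249, 0.0081, 1.1034, -0.0404], 'dq': [0.0006, -0.0003, -0.0, 0.0006, 0.0009, -0.0008, -0.0001], 'tau': [0.0003, -45.8932, 0.2093, -16.5748, -0.061, 0.0204, 0.0002], 'tcp_pos': [0.1749, 0.6252, 0.2175], 'tool_rot': [0.7967, 0.6044, -0.001, 0.0008], 'wrist_force': [0.6162, -0.7523, 1.1931], 'wrist_torque': [-0.0208, -0.0727, 0.0309], 'opening': 0.0931} 0.0188
scene 506.29911173788383 506.29911173788383 318.55467887070466 245.27197709538515 [[0.4058, 0.7247, -0.5569, 1.3185], [0.914, -0.3209, 0.2483, -0.36], [0.0013, -0.6097, -0.7926, 1.262], [0.0, 0.0, 0.0, 1.0]]
top 437.15799028951227 437.15799028951227 313.28383679750794 242.63503626986454 [[-0.0053, -0.997, 0.0772, 0.4163], [-0.9999, 0.0061, 0.0104, -0.0081], [-0.0108, -0.0772, -0.997, 1.0749], [0.0, 0.0, 0.0, 1.0]]
```

View pics/scene0.png

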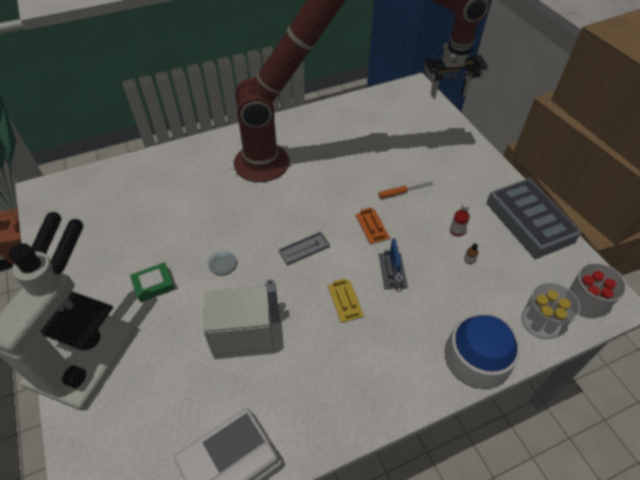

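View pics/top0.png

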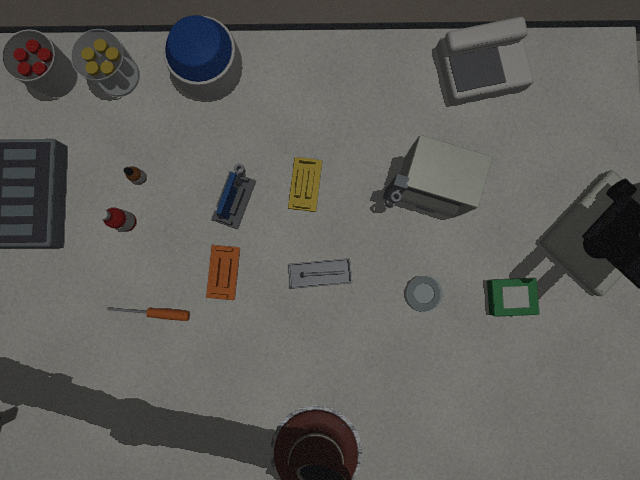

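The scene view shows the door in its grey rack at (395,262) and the cabinet at (240,320), with its knuckles at (273,295). The top view shows the door at (233,200), the rack at (235,205) and the knuckles at (397,190).
The things that could be mistaken for the target are the orange rack at top (223,272), the yellow rack at top (305,184), and the blue bowl at top (200,48). None of them is wanted. I choose the grey rack with the blue panel and will check it in close crops.

```bash
python3 - <<'E'
import cv2,numpy as np
t=cv2.imread("pics/top0.png");s=cv2.imread("pics/scene0.png")
def c(im,x,y,w,h): return cv2.resize(im[y:y+h,x:x+w],(400,300),interpolation=cv2.INTER_CUBIC)
a=np.vstack([np.hstack([c(t,200,155,80,60+0) if 0 else c(t,190,155,100,75),c(t,365,130,133,100)]),np.hstack([c(s,355,230,80,60),c(s,195,270,120,90)])])
a=cv2.convertScaleAbs(a,alpha=1.5)
cv2.imwrite("pics/crop1.png",a)
E
```

```text
(no output)
```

View pics/crop1.png

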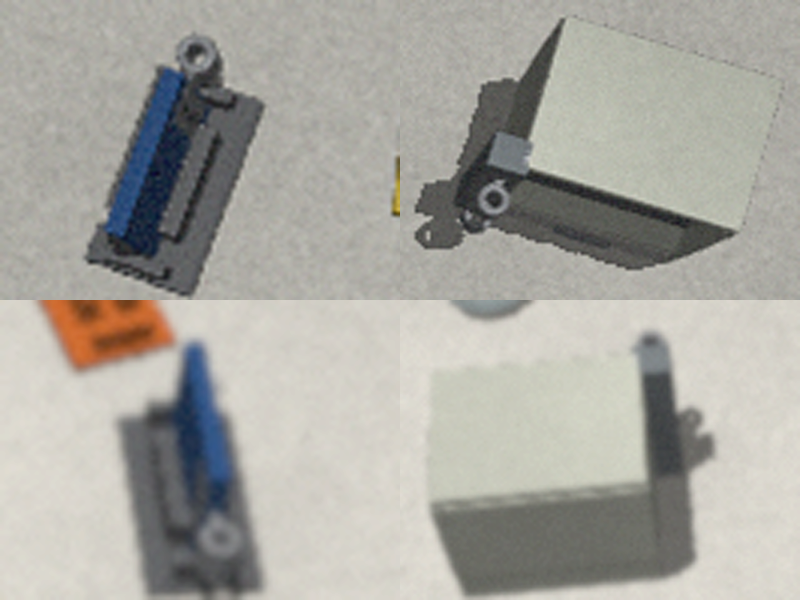

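The crops confirm the choice: a blue panel with a ring knuckle in the grey rack, at top about (239,168). The cabinet's upper knuckle ring is at top about (396,196). Next I measure by colour masks and rays.

```bash
cat > h.py <<'E'
import cv2,numpy as np
from cell import manip,get_image
def ray(i,px,z):
    d=i["pose"][:3,:3]@np.array([(px[0]-i["cx"])/i["fx"],(px[1]-i["cy"])/i["fy"],1]); o=i["pose"][:3,3]
    return o+d*(z-o[2])/d[2]
def proj(i,p):
    c=i["pose"][:3,:3].T@(np.asarray(p)-i["pose"][:3,3]); return np.array([i["fx"]*c[0]/c[2]+i["cx"],i["fy"]*c[1]/c[2]+i["cy"]])
def big(m):
    c=max(cv2.findContours(m.astype(np.uint8),cv2.RETR_EXTERNAL,cv2.CHAIN_APPROX_NONE)[0],key=cv2.contourArea); return c
def roi(m,x0,y0,x1,y1):
    r=np.zeros_like(m);r[y0:y1,x0:x1]=m[y0:y1,x0:x1];return r
E
python3 - <<'E'
from h import *
for n,rd,rc in(("top",(205,160,262,235),(395,130,500,225)),("scene",(375,230,415,300),(195,280,275,330))):
    i=get_image(n);p=i["pixels"].astype(int);R,G,B=p[...,0],p[...,1],p[...,2]
    m=roi((B-R>60)&(B>(110 if n=="top" else 90)),*rd); c=big(m)
    r=cv2.minAreaRect(c);bp=cv2.boxPoints(r);print(n,"door rect px",np.round(r[0],1),np.round(r[1],1))
    w=np.array([ray(i,q,0.098)[:2] for q in bp]);print(np.round(w,4).tolist())
    m=roi((R>140)&(abs(R-B)<40),*rc);c=big(m);q=cv2.approxPolyDP(c,4,True)[:,0]
    print("cab top poly",q.tolist(),np.round([ray(i,k,0.165)[:2] for k in q],4).tolist())
i=get_image("top")
g=i["pixels"].mean(2).astype(int)
print("door knuckle\n",g[160:178,230:250]);print("jamb knuckle\n",g[186:208,386:408])
E
```

```text
Traceback (most recent call last):
  File "h.py", line 9, in big
    c=max(cv2.findContours(m.astype(np.uint8),cv2.RETR_EXTERNAL,cv2.CHAIN_APPROX_NONE)[0],key=cv2.contourArea); return c
ValueError: max() iterable argument is empty
```

```bash
python3 - <<'E'
from h import *
for n,rd,rc in(("top",(205,160,262,235),(395,130,500,225)),("scene",(375,230,415,300),(195,280,275,330))):
    i=get_image(n);p=i["pixels"].astype(int);R,G,B=p[...,0],p[...,1],p[...,2]
    b=roi(B*((B-R)>35),*rd);v=b[b>0];print(n,"blue pct",np.percentile(v,[5,25,50,75,95]))
    t,_=cv2.threshold(v.astype(np.uint8),0,255,cv2.THRESH_OTSU)
    c=big(b>t); r=cv2.minAreaRect(c);bp=cv2.boxPoints(r);print("otsu",t,"door rect px",np.round(r[0],1),np.round(r[1],1))
    print(np.round([ray(i,q,0.098)[:2] for q in bp],4).tolist())
    g=p.mean(2);s=g[rc[1]:rc[3],rc[0]:rc[2]];t=130;print("cab pct",np.percentile(s,[5,25,50,75,95]))
    t,_=cv2.threshold(s.astype(np.uint8),0,255,cv2.THRESH_OTSU)
    if n=="top":
        i0=i;g0=g.astype(int);print("cabpix",p[170,440],"table",p[120,380])
print("door knuckle\n",g0[160:178,230:250]);print("jamb knuckle\n",g0[184:208,386:408])
E
```

```text
top blue pct [65.6 77.  79.  81.  84. ]
otsu 70.0 door rect px [225.5 192.4] [ 4.6 43.1]
[[0.5632, 0.2219], [0.6555, 0.1885], [0.6517, 0.1788], [0.5595, 0.2122]]
cab pct [ 46.33333333 108.33333333 114.         118.33333333 124.33333333]
cabpix [121 123 114] table [116 114 109]
scene blue pct [64.3 80.5 88.  91.  95. ]
otsu 78.0 door rect px [396.2 252. ] [26.7  3.5]
[[0.5672, 0.21], [0.569, 0.2206], [0.6573, 0.188], [0.6555, 0.1779]]
cab pct [ 65.65       130.66666667 133.         137.         143.        ]
door knuckle
 [[114 116 112 111 113 113 112 114 114 119 115 110 110 113 113 109 109 113
  115 113]
 [115 110 110 109 114 116 114 112 112 113 115 113 115 119 114 111 112 110
  117 113]
 [113 110 111 108 112 114 113 113 112 112 115 113 112 118 113 114 112 113
  108 113]
 [110 110 111 109 115 115 117 109  88 103 108 112 114 118 112 115 114 112
  110 112]
 [111 114 113 108 109 110  95  87  82  92  86  92  98 119 114 112 113 111
  109 113]
 [112 115 114 112 108  87  98  99  80  82  85  87  82  85 115 113 116 113
  112 115]
 [114 113 115 107  86  87  98  54  40  47  61  88  85  72 116 1
[... 2504 characters left out ...]
3 102  97  69  46  54  50  52
   49  46  56  65]
 [ 54  93  83  52  41  29  37  39  60  67  69  64  46  54  53  49  48  50
   50  49  50  54]
 [ 59  92  86  52  53  51  34  32  34  35  41  45  58  55  59  55  52  54
   55  44  45  51]
 [ 42  69  53  45  55  57  40  60  72  58  51  55  54  60  61  59  58  57
   55  52  57  52]
 [ 31  46  50  47  39  42  56  97  96  63  58  57  60  51  59  57  62  59
   59  55  51  58]
 [ 35  28  35  42  53  47  52  75  79  53  53  54  57  58  59  55  62  60
   58  54  60  56]
 [ 63  34  37  33  29  40  49  83 118 115 113 106  50  57  59  53  59  60
   55  56  60  58]
 [111  80  48  49  57  66  81 114 118 116 112 115 110 101  49  51  52  59
   51  54  57  56]]
```

```bash
python3 - <<'E'
from h import *
i=get_image("top");g=i["pixels"].mean(2)
def edge(vals):  # subpixel of crossing 80 
    k=np.argmax(vals<80); a,b=vals[k-1],vals[k]; return k-1+(a-80)/(a-b)
def line(P,z):
    W=np.array([ray(i,p,z)[:2] for p in P],np.float32);v=cv2.fitLine(W,cv2.DIST_HUBER,0,1e-3,1e-3).ravel();return np.round(v,4),np.degrees(np.arctan2(v[1],v[0]))
gs=cv2.GaussianBlur(g,(0,0),0.8)
front=[(c,170+edge(gs[170:225,c])) for c in range(414,473)]
left=[(440-edge(gs[r,440:395:-1]),r) for r in range(142,174)]
print("front",line(front,.165),"left",line(left,.165))
print(front[0],front[-1],left[0],left[-1])
def ring(x0,y0,x1,y1,lo,z):
    m=roi(g>lo,x0,y0,x1,y1);c=big(m);e=cv2.fitEllipse(c);print("ring",np.round(e[0],2),np.round(e[1],2),np.round(ray(i,e[0],z),4))
ring(389,188,402,203,66,.143)
h=roi(g<55,393,193,400,201);ys,xs=np.nonzero(h);print("hole",xs.mean(),ys.mean(),ray(i,(xs.mean(),ys.mean()),.143))
print("door knuckle",ray(i,(238.8,168.2),.067))
s=get_image("scene");p=s["pixels"];cv2.imwrite("pics/s2.png",np.hstack([cv2.resize(p[270:320,250:300],(400,400),interpolation=3),cv2.resize(p[245:295,375:425],(400,400),interpolation=3)])[:,:,::-1])
E
```

```text
front (array([ 0.3031,  0.953 ,  0.5828, -0.2696], dtype=float32), np.float32(72.358406)) left (array([ 0.9516, -0.3074,  0.6567, -0.2067], dtype=float32), np.float32(-17.899649))
(414, np.float64(187.69893026932095)) (472, np.float64(205.42366988693504)) (np.float64(417.39342432088904), 142) (np.float64(407.99974580296964), 173)
ring [396.1  195.68] [ 9.59 10.7 ] [ 0.5888 -0.1771  0.143 ]
hole 395.90909090909093 195.9090909090909 [ 0.58827987 -0.17670738  0.143     ]
door knuckle [0.67077108 0.17637535 0.067     ]
```

View pics/s2.png

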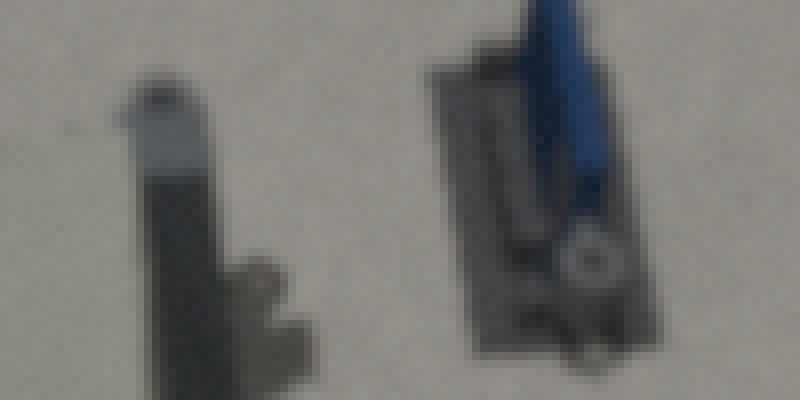

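The crop shows that the jamb hides the hinge knuckles from the scene camera (the grey jamb top is at scene ~(271,283)), so only the top view can be used there. The door's knuckle ring is at scene ~(412,277). I compute the first move now.

```bash
cat >> h.py <<'E'
from scipy.spatial.transform import Rotation as Rn
def delta(pos,yaw,p0=None,q0=None):
    "tool-frame shift and rotvec from current pose to pos, tool z down, tool x at yaw (deg)"
    s=manip.state();p0=s["tcp_pos"] if p0 is None else p0;q0=s["tool_rot"] if q0 is None else q0
    R0=Rn.from_quat(q0);c,d=np.cos(np.radians(yaw)),np.sin(np.radians(yaw))
    R1=Rn.from_matrix(np.array([[c,d,0],[d,-c,0],[0,0,-1]]))
    return np.round(R0.inv().apply(np.array(pos)-p0),4).tolist(),np.round((R0.inv()*R1).as_rotvec(),4).tolist()
E
python3 - <<'E'
from h import *
print(delta([.6137,.1977,.219],70)); print(delta([.6137,.1977,.059],70))
i=get_image("top");x=np.array([.952,-.306]);y=np.array([.306,.952])
a=ray(i,(396,195.75),.143)[:2]
for q in((394,184.5),(398,185.6),(402,186.9),(405,187.7)):
    w=ray(i,q,.165)[:2]-a;print(w@x,w@y)
g=get_image("top")["pixels"].mean(2).astype(int);print(g[170:188,384:412])
E
```

```text
([-0.2941, 0.5377, -0.0005], [0.0, 0.0007, 0.0763])
([-0.294, 0.5377, 0.1595], [0.0, 0.0007, 0.0763])
0.016598227129262837 0.01343514383339655
0.01686141825196662 0.004742941813058998
0.016715976895162014 -0.004066048884691377
0.016964282046945934 -0.010562482358703199
[[112 117 114 115 113  60  58  58  58  55  58  53  58  59  57  60  52  49
   48  51  45  45  48  47  48  75 129 124]
 [115 117 116 105  62  53  60  57  53  58  57  53  54  55  62  55  51  46
   47  48  48  48  47  40  57  98 134 127]
 [115 116 117 106  57  59  57  57  56  58  55  60  58  58  57  57  50  51
   46  45  46  47  41  46  66 120 126 122]
 [114 113 113 105  55  59  58  63  61  58  54  58  59  49  54  56  41  50
   42  41  50  42  50  45  76 126 127 127]
 [109 113 110 108  55  62  55  55  53  58  57  55  51  75  77  71  55  48
   39  45  48  43  46  51  87 132 125 120]
 [113 109 109 107  59  57  61  57  61  58  57  49  49  79  81  76  81  81
   75  57  43  47  41  63 109 129 123 126]
 [107 107 103  59  55  56  56  55  52  58  53  38  56  79  78  76  79  81
   77  80  78  72  61  70 123 128 129 127]
 [108 110 1
[... 576 characters left out ...]
105  51  54  52  58  55  41  35  31  29  50  83  79  83  79  81  80  85
   81  79  79  81 101 125 130 127 126 122]
 [ 59  52  57  54  51  52  28  32  36  41  66  86  84  78  82  83  78  82
   82  82  80  85  98 118 135 127 128 125]
 [ 50  54  58  60  59  34  34  38  27  47  71  79  85  84  84  78  82  81
   84  80  80  85  96 102 131 127 126 127]
 [104  56  59  58  39  24  31  27  29  34  33  45  54  70  78  83  84  84
   82  83  80  80  82  91 126 131 132 126]
 [ 65  60  60  42  39  26  36  33  33  35  35  28  33  39  45  50  65  77
   82  86  82  83  86  83  66  86 104 124]
 [ 55  56  50  35  26  34  28  35  39  31  34  38  40  32  26  28  40  36
   46  57  76  83  86  58  36  45  53  68]]
```

Emit:
servo_tool([
  {"tx": -0.029, "ty": 0.053},
  {"tx": -0.058, "ty": 0.106, "wz": 0.02},
  {"tx": -0.087, "ty": 0.159, "wz": 0.04},
  {"tx": -0.116, "ty": 0.212, "wz": 0.06},
  {"tx": -0.145, "ty": 0.265, "wz": 0.076},
], hand=0.08)

```text
invalid input
```

```bash
python3 -c "
from h import *
print(delta([.6137,.1977,.219],70),manip.state()['joint_pos'])"
```

```text
([-0.2942, 0.5378, -0.0004], [-0.0, 0.0003, 0.0764]) [-1.32449343  0.61503268 -0.01264216  1.42351008  0.00810241  1.10339647
 -0.04038934]
```

Emit:
servo_tool([
  {"tx": -0.029, "ty": 0.053, "tz": 0, "wx": 0, "wy": 0, "wz": 0},
  {"tx": -0.058, "ty": 0.106, "tz": 0, "wx": 0, "wy": 0, "wz": 0.02},
  {"tx": -0.087, "ty": 0.159, "tz": 0, "wx": 0, "wy": 0, "wz": 0.04},
  {"tx": -0.116, "ty": 0.212, "tz": 0, "wx": 0, "wy": 0, "wz": 0.06},
  {"tx": -0.145, "ty": 0.265, "tz": 0, "wx": 0, "wy": 0, "wz": 0.076},
], hand=0.08)

```text
time: 1.08
tcp_pos: [0.3926, 0.4136, 0.219]
tool_rot: [0.819, 0.574, 0.0, -0.0]
wrist_force: [-0.4, 0.1, -0.2]
opening: 0.08
```

```bash
python3 -c "
from h import *
print(delta([.6137,.1977,.219],70),manip.state()['joint_pos'])"
```

```text
([-0.1272, 0.2816, -0.0], [0.0004, -0.0008, -0.0001]) [-0.86344522  0.48833048  0.02103334  1.6626282  -0.01175333  0.9898307
  0.38315952]
```

Emit:
servo_tool([
  {"tx": -0.025, "ty": 0.056, "tz": 0, "wx": 0, "wy": 0, "wz": 0},
  {"tx": -0.05, "ty": 0.112, "tz": 0, "wx": 0, "wy": 0, "wz": 0},
  {"tx": -0.075, "ty": 0.168, "tz": 0, "wx": 0, "wy": 0, "wz": 0},
  {"tx": -0.1, "ty": 0.224, "tz": 0, "wx": 0, "wy": 0, "wz": 0},
  {"tx": -0.127, "ty": 0.282, "tz": 0.02, "wx": 0, "wy": 0, "wz": 0},
])

```text
time: 1.7
tcp_pos: [0.6125, 0.2012, 0.2016]
tool_rot: [0.819, 0.574, 0.002, 0.001]
wrist_force: [0.8, 0.4, 0.1]
opening: 0.0801
```

Emit:
servo_tool([
  {"tx": 0, "ty": 0, "tz": 0.02, "wx": 0, "wy": 0, "wz": 0},
  {"tx": 0, "ty": 0, "tz": 0.04, "wx": 0, "wy": 0, "wz": 0},
  {"tx": 0, "ty": 0, "tz": 0.06, "wx": 0, "wy": 0, "wz": 0},
  {"tx": 0, "ty": 0, "tz": 0.06, "wx": 0, "wy": 0, "wz": 0},
])

```text
time: 2.2
tcp_pos: [0.6086, 0.2019, 0.1384]
tool_rot: [0.819, 0.574, -0.002, -0.001]
wrist_force: [0.2, -0.4, 0.4]
opening: 0.0797
```

```bash
python3 - <<'E'
from h import *
i=get_image("top");print(delta([.6137,.1977,.059],70),manip.state()['joint_pos'].round(2),manip.state()["tcp_pos"])
s=get_image("scene");f=lambda p,x,y:cv2.resize(p[y:y+90,x:x+90],(400,400),interpolation=3)
cv2.imwrite("pics/a3.png",np.hstack([f(i["pixels"],190,140),f(s["pixels"],350,200)])[:,:,::-1])
E
```

```text
([-0.0027, 0.0055, 0.0807], [-0.0009, 0.0007, 0.0003]) [-0.38  0.68  0.04  1.54 -0.03  0.92  0.89] [0.60957617 0.20218313 0.1396872 ]
```

View pics/a3.png

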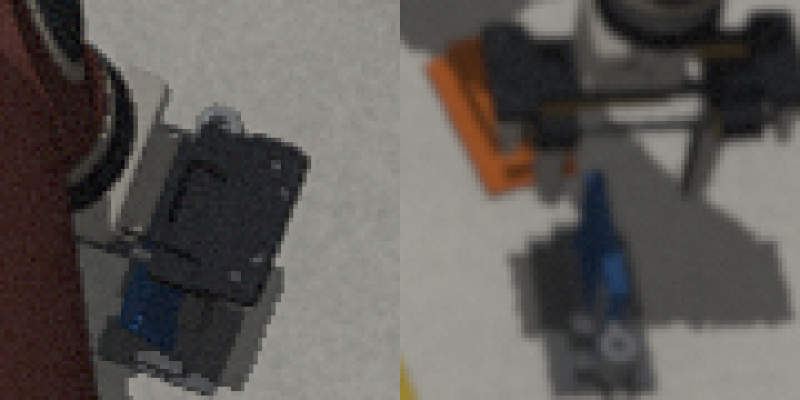

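The crops show the open fingers straddling the blue panel (scene fingers ~(474,242) and (505,240)). The knuckle ring is still visible in the top view at ~(239,167). I correct the offset and descend.

Emit:
servo_tool([
  {"tx": -0.003, "ty": 0.0055, "tz": 0.02, "wx": 0, "wy": 0, "wz": 0},
  {"tx": -0.003, "ty": 0.0055, "tz": 0.04, "wx": 0, "wy": 0, "wz": 0},
  {"tx": -0.003, "ty": 0.0055, "tz": 0.06, "wx": 0, "wy": 0, "wz": 0},
  {"tx": -0.003, "ty": 0.0055, "tz": 0.08, "wx": 0, "wy": 0, "wz": 0},
  {"tx": -0.003, "ty": 0.0055, "tz": 0.08, "wx": 0, "wy": 0, "wz": 0},
])

```text
time: 2.92
tcp_pos: [0.6127, 0.1966, 0.0579]
tool_rot: [0.819, 0.574, -0.002, -0.0]
wrist_force: [0.9, -0.3, 0.0]
opening: 0.0802
```

Emit:
servo_tool([
  {"tx": 0, "ty": 0, "tz": 0, "wx": 0, "wy": 0, "wz": 0},
  {"tx": 0, "ty": 0, "tz": 0, "wx": 0, "wy": 0, "wz": 0},
], hand=0.03)

```text
time: 3.18
tcp_pos: [0.6147, 0.1977, 0.061]
tool_rot: [0.819, 0.574, 0.001, 0.0]
wrist_force: [-0.2, 0.4, 0.4]
opening: 0.0646
```

```bash
python3 - <<'E'
from h import *
for k in range(3):
    i=get_image("scene");print(delta([.6137,.1977,.059],70),np.round(manip.state()["tcp_pos"],4),manip.state()["wrist_force"].round(1))
E
```

```text
([-0.0003, -0.0009, 0.002], [0.0015, -0.0011, 0.0002]) [0.6146 0.1977 0.061 ] [-0.4  0.9 -0.1]
([-0.0003, -0.0008, 0.0019], [0.0013, -0.001, 0.0004]) [0.6145 0.1977 0.0609] [-0.4 -0.5  0.3]
([-0.0002, -0.0007, 0.0017], [0.0011, -0.0008, 0.0003]) [0.6144 0.1977 0.0607] [-0.1 -0.8 -0.7]
```

Emit:
servo_tool([
  {"tx": 0, "ty": 0, "tz": 0, "wx": 0, "wy": 0, "wz": 0},
  {"tx": 0, "ty": 0, "tz": 0, "wx": 0, "wy": 0, "wz": 0},
  {"tx": 0, "ty": 0, "tz": 0, "wx": 0, "wy": 0, "wz": 0},
  {"tx": 0, "ty": 0, "tz": 0, "wx": 0, "wy": 0, "wz": 0},
  {"tx": 0, "ty": 0, "tz": 0, "wx": 0, "wy": 0, "wz": 0},
], hand=0.005, squeeze=10)

```text
time: 3.95
tcp_pos: [0.6139, 0.1976, 0.0599]
tool_rot: [0.819, 0.574, -0.0, -0.0]
wrist_force: [-0.3, -0.6, -0.0]
opening: 0.0119
```

Emit:
servo_tool([
  {"tx": 0, "ty": 0, "tz": 0, "wx": 0, "wy": 0, "wz": 0},
  {"tx": 0, "ty": 0, "tz": 0, "wx": 0, "wy": 0, "wz": 0},
  {"tx": 0, "ty": 0, "tz": 0, "wx": 0, "wy": 0, "wz": 0},
], squeeze=30)

```text
time: 4.32
tcp_pos: [0.6139, 0.1976, 0.06]
tool_rot: [0.819, 0.574, -0.0, -0.0]
wrist_force: [0.8, -0.6, 0.2]
opening: 0.0122
```

```bash
python3 - <<'E'
from h import *
for k in range(4):
    i=get_image("top");s=manip.state();print(delta([.6137,.1977,.059],70),np.round(s["tcp_pos"],4),s["wrist_force"].round(1),s["opening"])
E
```

```text
([0.0, -0.0003, 0.001], [0.0, -0.0001, 0.0003]) [0.614  0.1976 0.06  ] [-0.6 -0.  -0.5] 0.011876879368476709
([0.0, -0.0003, 0.001], [-0.0, -0.0001, 0.0003]) [0.6139 0.1976 0.06  ] [ 0.1  0.3 -0.8] 0.011983023041149342
([0.0, -0.0002, 0.001], [-0.0001, 0.0, 0.0004]) [0.6139 0.1976 0.06  ] [-0.7  0.6 -0.6] 0.012124166259435225
([-0.0, -0.0003, 0.001], [-0.0, -0.0, 0.0004]) [0.614  0.1976 0.06  ] [ 0.1  0.3 -0.4] 0.012183312083960438
```

Gripped at 12 mm opening with no side load. Lifting straight up.

Emit:
servo_tool([
  {"tx": 0, "ty": 0, "tz": -0.006, "wx": 0, "wy": 0, "wz": 0},
  {"tx": 0, "ty": 0, "tz": -0.02, "wx": 0, "wy": 0, "wz": 0},
  {"tx": 0, "ty": 0, "tz": -0.035, "wx": 0, "wy": 0, "wz": 0},
  {"tx": 0, "ty": 0, "tz": -0.05, "wx": 0, "wy": 0, "wz": 0},
  {"tx": 0, "ty": 0, "tz": -0.06, "wx": 0, "wy": 0, "wz": 0},
])

```text
time: 5.15
tcp_pos: [0.6144, 0.1974, 0.1217]
tool_rot: [0.819, 0.574, 0.001, 0.0]
wrist_force: [0.1, 0.2, -1.6]
opening: 0.0117
```

Emit:
servo_tool([
  {"tx": 0, "ty": 0, "tz": 0, "wx": 0, "wy": 0, "wz": 0},
  {"tx": 0, "ty": 0, "tz": 0, "wx": 0, "wy": 0, "wz": 0},
  {"tx": 0, "ty": 0, "tz": 0, "wx": 0, "wy": 0, "wz": 0},
])

```text
time: 5.52
tcp_pos: [0.6134, 0.1974, 0.1192]
tool_rot: [0.819, 0.574, -0.001, -0.0]
wrist_force: [0.0, -0.1, -2.2]
opening: 0.0117
```

```bash
python3 - <<'E'
from h import *
i=get_image("top");st=manip.state();print(np.round(st["tcp_pos"],4),st["wrist_force"].round(1),st["wrist_torque"].round(2),st["opening"],Rn.from_quat(st["tool_rot"]).as_matrix().round(4).tolist())
s=get_image("scene");f=lambda p,x,y,w:cv2.resize(p[y:y+w,x:x+w],(400,400),interpolation=3)
cv2.imwrite("pics/a4.png",np.hstack([f(i["pixels"],200,140,80),f(s["pixels"],350,200,100)])[:,:,::-1])
# predicted knuckle pixel if no slip
k=st["tcp_pos"]-np.array([.614,.1976,.060])+np.array([.6708,.1764,.067]);print("pred top",proj(i,k),"scene",proj(s,k))
E
```

```text
[0.6135 0.1974 0.1192] [-0.2 -0.  -2.3] [ 0.02 -0.05 -0.05] 0.011669426749229009 [[0.3417, 0.9398, -0.0014], [0.9398, -0.3417, -0.0005], [-0.001, -0.0012, -1.0]]
pred top [234.02609359 161.79322009] scene [400.48036926 263.67919128]
```

View pics/a4.png

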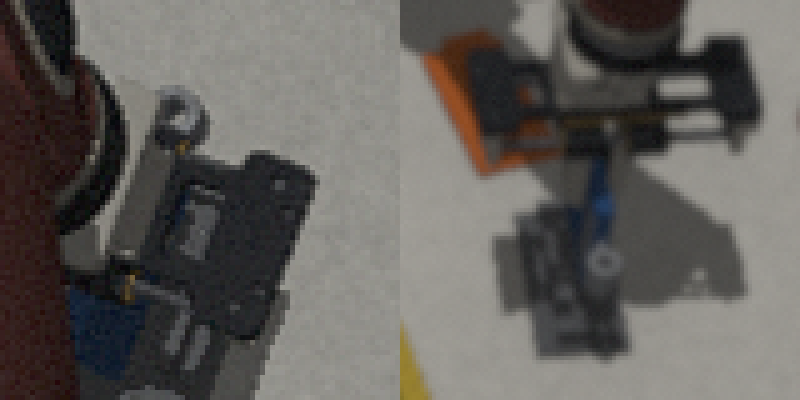

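The top crop shows the knuckle ring at ~(236,162). The scene crop shows the lifted door clear of the rack, with its ring at ~(400.7,265.5). I refine both and compare them with the no-slip prediction.

```bash
python3 - <<'E'
from h import *
i=get_image("top");s=get_image("scene")
print(i["pixels"].mean(2).astype(int)[154:174,226:246]);print(s["pixels"].mean(2).astype(int)[256:278,390:412])
E
```

```text
[[141 142 143 148 150 145 140 142 138 140 146 149 144 140 143 146 144 142
  140 146]
 [142 140 144 143 144 144 145 140 140 140 146 148 146 138 140 143 148 142
  140 142]
 [125 122 139 142 144 144 148 147 140 141 146 143 141 141 139 144 147 142
  138 140]
 [128 129 128 122 119 145 119 104 106 107 117 139 145 136 137 140 141 140
  139 138]
 [128 130 129 127 120 102 110 118 118 110 109 112 130 144 138 138 137 143
  145 144]
 [131 127 131 127 130 113  97  91  69  78  99 106 110 112 142 138 137 147
  140 142]
 [129 131 131 128 131 113  67  57  44  46  66 105 109  98 128 146 142 142
  142 142]
 [130 129 132 130 126 101  64  50  41  39  42  84 111  98  97 147 146 143
  144 139]
 [131 132 129 126 121  76  61  49  44  52  88  97 115  97  62 113 146 147
  143 146]
 [133 127 130 128 112  59  68  53  92 148 139 114 128 101  51  83 146 147
  144 140]
 [130 131 131 127  97  66  77  88 114 130 119 119 128  61  50  82 149 140
  139 139]
 [131 130 129 119  70  58  35  44  64  99 124 126  76  49  43  83 147 141
  143 140]
 [134 131 128 102  58  43  24  36  39  46  63  69  52  50  55  92 146 141
  143 
[... 1947 characters left out ...]
3  62  58  57  60  66  70  72
   73  73  72  75]
 [ 64  63  58  47  39  46  52  58  62  61  60  59  54  56  60  68  74  73
   72  72  74  72]
 [ 70  71  66  54  43  41  48  54  60  61  60  55  54  52  56  65  71  74
   72  75  74  74]
 [ 68  73  69  56  42  40  42  48  52  57  56  52  50  50  58  69  71  72
   72  74  73  74]
 [ 63  65  65  55  44  41  38  42  47  51  47  48  45  51  63  73  76  75
   73  74  73  74]
 [ 48  54  53  52  47  40  39  33  38  41  42  37  39  49  69  84  94  92
   85  84  84  83]
 [ 43  42  49  56  53  47  43  38  39  38  38  40  39  50  72  99 115 116
  110 108 110 109]
 [ 43  41  50  59  62  54  45  37  38  36  38  36  39  49  70  98 125 132
  131 132 133 133]]
```

The shading pattern of the ring moved by (-5,-6) px, to (233.8,162.2) against a predicted (234.0,161.8), so the door didn't slip. Now I transfer to a pre-approach point 80 mm in front of the gap.

```bash
python3 -c "
from h import *
print(delta([.455,-.1334,.119],72.2))"
```

```text
([-0.3652, -0.0361, 0.0008], [-0.0006, 0.0005, -0.038])
```

Emit:
servo_tool([
  {"tx": -0.02, "ty": -0.002, "tz": 0, "wx": 0, "wy": 0, "wz": 0},
  {"tx": -0.055, "ty": -0.005, "tz": 0, "wx": 0, "wy": 0, "wz": -0.01},
  {"tx": -0.095, "ty": -0.009, "tz": 0, "wx": 0, "wy": 0, "wz": -0.02},
  {"tx": -0.14, "ty": -0.014, "tz": 0, "wx": 0, "wy": 0, "wz": -0.03},
  {"tx": -0.185, "ty": -0.018, "tz": 0, "wx": 0, "wy": 0, "wz": -0.038},
])

```text
time: 6.35
tcp_pos: [0.5333, 0.0286, 0.1201]
tool_rot: [0.808, 0.589, 0.0, 0.0]
wrist_force: [0.3, -1.3, -2.4]
opening: 0.0121
```

Emit:
servo_tool([
  {"tx": -0.045, "ty": -0.011, "tz": 0, "wx": 0, "wy": 0, "wz": 0},
  {"tx": -0.09, "ty": -0.022, "tz": 0, "wx": 0, "wy": 0, "wz": 0},
  {"tx": -0.13, "ty": -0.03, "tz": 0, "wx": 0, "wy": 0, "wz": 0},
  {"tx": -0.16, "ty": -0.032, "tz": 0, "wx": 0, "wy": 0, "wz": 0},
  {"tx": -0.18, "ty": -0.025, "tz": 0, "wx": 0, "wy": 0, "wz": 0},
])

```text
time: 6.98
tcp_pos: [0.4539, -0.1356, 0.1203]
tool_rot: [0.809, 0.588, -0.0, 0.0]
wrist_force: [0.6, 0.7, -2.1]
opening: 0.0117
```

Emit:
servo_tool([
  {"tx": 0, "ty": 0, "tz": 0, "wx": 0, "wy": 0, "wz": 0},
  {"tx": 0, "ty": 0, "tz": 0, "wx": 0, "wy": 0, "wz": 0},
  {"tx": 0, "ty": 0, "tz": 0, "wx": 0, "wy": 0, "wz": 0},
  {"tx": 0, "ty": 0, "tz": 0, "wx": 0, "wy": 0, "wz": 0},
])

```text
time: 7.48
tcp_pos: [0.4551, -0.1329, 0.12]
tool_rot: [0.807, 0.59, 0.0, -0.0]
wrist_force: [0.3, 0.6, -1.5]
opening: 0.0121
```

```bash
python3 -c "
from h import *
s=manip.state()
print(s['time'],delta([.455,-.1334,.107],72.2),s['tcp_pos'],s['joint_pos'].round(2),s['wrist_force'])"
```

```text
7.475 ([-0.0005, 0.0, 0.013], [-0.0003, -0.0003, 0.0018]) [ 0.45511941 -0.13288609  0.11996257] [ 0.24  0.49 -0.01  2.03  0.01  0.62  1.49] [ 0.27585423  0.63828067 -1.48161195]
```

Emit:
servo_tool([
  {"tx": 0, "ty": 0, "tz": 0.008, "wx": 0, "wy": 0, "wz": 0.001},
  {"tx": 0, "ty": 0, "tz": 0.013, "wx": 0, "wy": 0, "wz": 0.002},
  {"tx": 0, "ty": 0, "tz": 0.013, "wx": 0, "wy": 0, "wz": 0.002},
  {"tx": 0, "ty": 0, "tz": 0.013, "wx": 0, "wy": 0, "wz": 0.002},
  {"tx": 0, "ty": 0, "tz": 0.013, "wx": 0, "wy": 0, "wz": 0.002},
])

```text
time: 8.1
tcp_pos: [0.4551, -0.134, 0.1072]
tool_rot: [0.809, 0.588, 0.0, 0.0]
wrist_force: [-0.2, 0.2, -1.6]
opening: 0.0118
```

```bash
python3 - <<'E'
from h import *
i=get_image("top");st=manip.state();p=st["tcp_pos"];print(np.round(p,4),st["wrist_force"].round(1),delta([.455,-.1334,.107],72.2))
x=np.array([.9521,-.3057,0]);k=p+.0606*x;k[2]=p[2]+.007
print("pred ring",proj(i,k))
s=get_image("scene");f=lambda p,x,y,w:cv2.resize(p[y:y+w,x:x+w],(400,400),interpolation=3)
cv2.imwrite("pics/a5.png",np.hstack([f(i["pixels"],360,150,80),f(s["pixels"],220,200,110)])[:,:,::-1])
u,v=proj(i,k).astype(int);print(u,v);print(i["pixels"].mean(2).astype(int)[v-9:v+11,u-9:u+11])
E
```

```text
[ 0.4551 -0.134   0.1072] [-0.5  0.1 -2.7] ([0.0005, -0.0003, 0.0002], [0.0004, 0.0, -0.0021])
pred ring [383.25890673 232.24491121]
383 232
[[129 126 135 137 132 123  47  38  40  30  20  38  41  33  42  37  39  35
   38  32]
 [134 128 130 133 130  87  31  47  62  33  25  33  34  37  28  44  37  33
   33  31]
 [131 129 129 126  79  41  29  49  67  35  28  32  37  35  35  27  38  37
   38  39]
 [127 130 124  77  13  16  28  46  44  29  31  35  39  33  34  40  37  40
   34  32]
 [134 131 102  25   6   7  25  51  76  27  25  39  33  40  36  36  29  32
   35  39]
 [126 105  35  18  17  19  36  48  52  24  28  41  26  38  33  36  40  33
   36  40]
 [128  51   9  18  23  20  31  55  42  19  27  37  41  42  40  31  42  36
   34  33]
 [ 53  18   7  15  29  24  37  58  48  14  28  37  39  36  36  36  36  39
   36  34]
 [ 16  13  14  17  21  17  41  68  33  27  29  37  39  35  38  34  35  39
   42  31]
 [ 12  15  21  18  23  11  34  51  40  25  34  39  42  32  27  33  34  38
   29  35]
 [ 17  22  17  21  17  19  36  46  39  16  25  39  34  39  38  40  36  33
   35  34]
 [ 14  20  10  24  29  27  37  51  31  25  36  37  30  32  35  36  35  39
   42  41]
 [ 14  23  16  24  19  24  37  49  20  26  39  39  36  38  38  39  42  37
   36  34]
 [ 16  19  25  24  10  22  47  45  15  26  37  29  38  33  31  34  34  33
   32  39]
 [ 20  27  15  18  13  19  51  43  13  27  35  37  38  41  38  27  40  35
   40  35]
 [ 17  17  16   9  17  38  45  33  20  27  43  45  33  41  38  40  37  39
   36  38]
 [ 22  19  17  14  10  38  48  20  15  27  40  41  39  41  33  40  33  37
   40  31]
 [ 18  12  18  17  22  48  51  27  22  30  40  39  34  41  43  41  40  39
   40  37]
 [ 28  18   9  24  28  44  49  23  21  37  43  38  38  41  44  43  40  39
   46  42]
 [ 23  12  12  21  34  52  42  16  25  25  44  43  41  44  36  37  43  41
   44  39]]
```

View pics/a5.png

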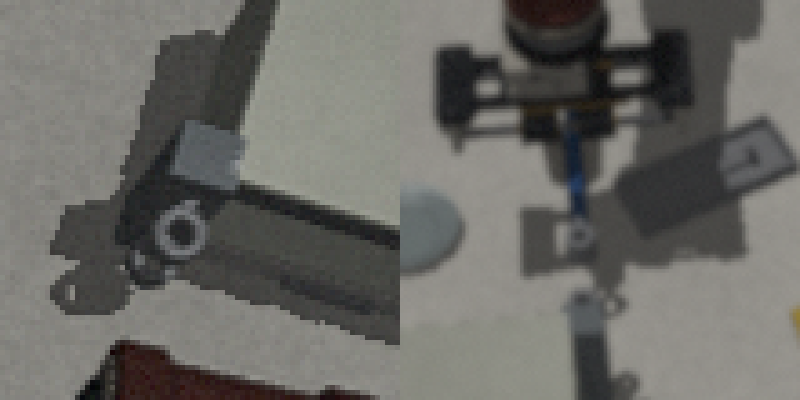

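The top view shows the arm hiding the door, with the jamb ring clear at ~(396,196). The scene view shows the door knuckle ring at ~(269,265), in line with the jamb top square at ~(271,287). I check the lateral alignment within the scene camera.

```bash
python3 - <<'E'
from h import *
s=get_image("scene");p=manip.state()["tcp_pos"];g=s["pixels"].mean(2)
x=np.array([.9521,-.3057,0]);y=np.array([.3057,.9521,0]);k=p+.0606*x;k[2]=p[2]+.007
A=np.array([.5887,-.1769,.165])
print("pred ring",proj(s,k)); 
for n,q in(("jamb -x-y",A+17*x/1e3-.015*y),("-x+y",A+.017*x+.015*y),("+x+y",A+.047*x+.015*y),("upper ring ctr",np.array([*A[:2],.143]))):print(n,proj(s,q))
m=roi(g>95,262,256,280,274);print(g.astype(int)[256:300,258:284])
E
```

```text
pred ring [268.73251769 262.99657019]
jamb -x-y [263.17755675 282.33581978]
-x+y [274.77120665 281.30736362]
+x+y [275.41132926 291.06574312]
upper ring ctr [269.3079122 281.0699097]
[[123 124 123 ...  60  51  50]
 [ 94  93  96 ...  64  57  51]
 [ 75  75  73 ...  68  62  54]
 ...
 [140 139 140 ... 144 145 142]
 [140 140 140 ... 142 143 142]
 [139 140 139 ... 143 143 144]]
```

```bash
python3 - <<'E'
from h import *
s=get_image("scene");g=s["pixels"].mean(2).astype(int)
print("cols 258..283");[print(r,*g[r,258:284]) for r in range(257,298)]
E
```

```text
cols 258..283
257 94 94 97 103 115 122 121 112 87 59 44 37 41 52 64 73 72 72 70 71 72 73 70 61 55 53
258 75 74 75 80 89 92 94 87 74 54 45 45 45 51 65 70 70 70 73 71 75 71 70 68 63 56
259 73 72 71 72 73 76 79 76 69 61 63 63 55 55 65 70 72 70 73 71 74 70 70 71 66 56
260 70 71 71 71 73 81 87 91 81 73 82 83 71 63 67 70 70 71 72 73 71 71 72 71 71 64
261 71 70 73 71 83 98 110 114 102 89 91 92 83 76 74 70 71 71 70 71 72 70 72 72 72 70
262 70 70 73 74 92 118 131 125 110 98 93 91 89 89 85 77 72 72 72 70 73 72 71 74 71 69
263 72 74 73 75 98 127 138 126 109 91 79 74 80 91 91 82 74 73 71 71 71 70 71 71 71 71
264 72 72 73 76 99 126 134 123 104 83 68 66 74 86 89 81 74 71 73 70 69 71 73 72 70 71
265 73 71 70 76 95 124 129 116 101 86 72 68 77 85 84 75 71 71 72 72 71 72 73 71 72 72
266 71 71 72 73 89 116 125 115 100 91 85 83 85 85 75 67 67 71 71 71 72 71 72 70 71 71
267 72 70 71 72 84 106 121 110 92 87 86 84 84 77 64 62 63 70 72 73 73 72 73 71 70 71
268 71 71 71 74 83 107 117 105 82 74 74 71 72 63 56 53 64 69 72 73 72 72 73 72 70 72
269 71 73 73 72 82 102 111 97 76 64 63 59 56 54 52 55 64 72 70 72 72
[... 2004 characters left out ...]
145 144 144
291 139 141 141 139 141 140 141 135 121 100 82 80 79 79 77 74 73 77 101 129 143 146 147 145 147 145
292 138 141 139 139 140 140 139 137 124 95 69 62 61 60 62 61 59 65 94 129 143 146 146 145 145 145
293 139 138 138 139 138 140 141 139 124 92 63 51 50 51 52 49 48 59 89 125 143 146 146 145 144 144
294 140 139 138 138 138 141 140 138 126 95 61 51 51 48 48 50 51 56 84 121 139 145 147 146 146 142
295 139 139 138 140 140 141 140 139 127 97 64 49 53 48 48 50 52 54 79 115 136 145 146 145 147 144
296 139 140 140 140 140 139 140 140 128 96 63 51 52 49 49 50 51 53 74 109 134 144 145 146 145 143
297 140 140 139 139 139 140 140 141 129 100 67 52 46 50 50 48 47 51 71 104 131 143 144 142 145 141
```

The door hole is at scene (268.9,264.3) against a predicted (268.7,263.0). The jamb's upper hole is at (269.6,281.9) against (269.3,281.1). The bias is the same for both, so the target holds to about 1 mm. I go in slowly along tool y.

```bash
python3 -c "
from h import *
print(delta([.5312,-.1579,.107],72.2),manip.state()['tcp_pos'])"
```

```text
([0.0006, 0.0798, 0.0002], [0.0003, 0.0, -0.0021]) [ 0.45504742 -0.13392451  0.1071555 ]
```

Emit:
servo_tool([
  {"tx": 0.0006, "ty": 0.006, "tz": 0, "wx": 0, "wy": 0, "wz": -0.001},
  {"tx": 0.0006, "ty": 0.016, "tz": 0, "wx": 0, "wy": 0, "wz": -0.002},
  {"tx": 0.0006, "ty": 0.028, "tz": 0, "wx": 0, "wy": 0, "wz": -0.002},
  {"tx": 0.0006, "ty": 0.038, "tz": 0, "wx": 0, "wy": 0, "wz": -0.002},
  {"tx": 0.0006, "ty": 0.045, "tz": 0, "wx": 0, "wy": 0, "wz": -0.002},
])

```text
time: 8.93
tcp_pos: [0.4988, -0.1475, 0.1069]
tool_rot: [0.808, 0.589, 0.0, 0.0]
wrist_force: [-0.1, -0.3, -1.0]
opening: 0.0118
```

Emit:
servo_tool([
  {"tx": 0, "ty": 0, "tz": 0, "wx": 0, "wy": 0, "wz": 0},
  {"tx": 0, "ty": 0, "tz": 0, "wx": 0, "wy": 0, "wz": 0},
  {"tx": 0, "ty": 0, "tz": 0, "wx": 0, "wy": 0, "wz": 0},
  {"tx": 0, "ty": 0, "tz": 0, "wx": 0, "wy": 0, "wz": 0},
])

```text
time: 9.43
tcp_pos: [0.4978, -0.1471, 0.1071]
tool_rot: [0.808, 0.589, -0.0, -0.0]
wrist_force: [-1.2, 0.5, -2.7]
opening: 0.0119
```

```bash
python3 -c "
from h import *
s=manip.state()
print(delta([.5312,-.1579,.107],72.2),s['tcp_pos'],s['wrist_force'])"
```

```text
([-0.0, 0.0351, 0.0001], [-0.0001, 0.0, -0.0001]) [ 0.49776289 -0.1471154   0.10708675] [-1.19979116  0.50383198 -2.67402245]
```

Emit:
servo_tool([
  {"tx": 0, "ty": 0.006, "tz": 0, "wx": 0, "wy": 0, "wz": 0},
  {"tx": 0, "ty": 0.014, "tz": 0, "wx": 0, "wy": 0, "wz": 0},
  {"tx": 0, "ty": 0.022, "tz": 0, "wx": 0, "wy": 0, "wz": 0},
  {"tx": 0, "ty": 0.029, "tz": 0, "wx": 0, "wy": 0, "wz": 0},
  {"tx": 0, "ty": 0.035, "tz": 0, "wx": 0, "wy": 0, "wz": 0},
])

```text
time: 10.05
tcp_pos: [0.5318, -0.158, 0.1069]
tool_rot: [0.808, 0.589, -0.0, -0.0]
wrist_force: [-0.4, -0.3, -1.8]
opening: 0.0121
```

Emit:
servo_tool([
  {"tx": 0, "ty": 0, "tz": 0, "wx": 0, "wy": 0, "wz": 0},
  {"tx": 0, "ty": 0, "tz": 0, "wx": 0, "wy": 0, "wz": 0},
  {"tx": 0, "ty": 0, "tz": 0, "wx": 0, "wy": 0, "wz": 0},
  {"tx": 0, "ty": 0, "tz": 0, "wx": 0, "wy": 0, "wz": 0},
])

```text
time: 10.55
tcp_pos: [0.5311, -0.1578, 0.1071]
tool_rot: [0.808, 0.589, -0.0, -0.0]
wrist_force: [0.7, -0.1, -1.8]
opening: 0.0118
```

```bash
python3 - <<'E'
from h import *
i=get_image("top");s=get_image("scene");st=manip.state()
print(st["time"],delta([.5312,-.1579,.107],72.2),st['tcp_pos'],st['wrist_force'],st["wrist_torque"])
f=lambda p,x,y,w:cv2.convertScaleAbs(cv2.resize(p[y:y+w,x:x+w],(400,400),interpolation=3),alpha=1.6)
cv2.imwrite("pics/a6.png",np.hstack([f(i["pixels"],375,175,40),f(s["pixels"],240,240,60)])[:,:,::-1])
g=i["pixels"].mean(2).astype(int);[print(r,*g[r,386:408]) for r in range(188,206)]
E
```

```text
10.65 ([-0.0001, 0.0, 0.0001], [-0.0001, 0.0001, -0.0001]) [ 0.5311985  -0.1578396   0.10706252] [-0.31743964 -1.32473445 -1.97662673] [-0.05219935  0.03650132 -0.01420673]
188 17 15 11 17 10 13 29 18 28 48 49 21 26 39 47 46 48 42 39 38 46 43
189 16 20 18 9 19 15 12 23 36 54 39 31 25 47 48 42 43 42 45 47 42 46
190 28 7 24 23 17 26 19 16 46 51 31 14 29 43 45 44 45 45 45 49 45 43
191 31 14 23 26 24 15 22 23 44 49 13 23 30 45 47 40 48 42 46 45 47 42
192 13 11 19 7 29 11 19 36 51 45 18 20 31 45 42 45 41 43 37 42 45 37
193 14 13 26 15 18 15 19 30 53 47 13 21 38 46 45 48 42 48 48 42 42 46
194 16 23 27 8 13 16 30 49 50 32 25 16 49 48 47 45 43 43 46 46 43 43
195 17 17 19 11 17 27 29 47 48 17 25 29 35 47 48 44 44 47 46 45 48 43
196 18 8 32 20 17 6 34 49 45 19 20 32 49 47 44 44 47 45 48 41 48 47
197 18 22 9 16 17 13 34 52 29 21 23 29 51 51 43 50 50 47 47 47 43 46
198 17 22 23 27 23 26 42 51 31 19 23 33 54 46 50 46 52 48 51 50 56 47
199 15 11 18 14 15 30 51 45 23 26 23 44 54 48 48 52 51 52 54 48 49 35
200 16 18 14 14 18 33 49 46 21 19 29 47 52 53 54 47 54 52 55 52 44 32
201 21 19 22 17 24 41 50 25 23 18 26 51 59 55 60 56 53 52 54 35 22 30
202 9 10 17 17 18 47 51 21 19 29 29 53 61 54 56 57 57 53 37 24 33 28
203 14 11 20 16 32 49 46 13 30 20 41 64 60 63 64 60 58 39 28 35 27 35
204 13 9 14 13 39 49 31 27 20 32 40 62 59 62 57 59 39 31 32 33 30 25
205 28 18 24 13 48 49 18 30 26 23 51 61 61 61 59 38 29 29 31 25 32 33
```

View pics/a6.png

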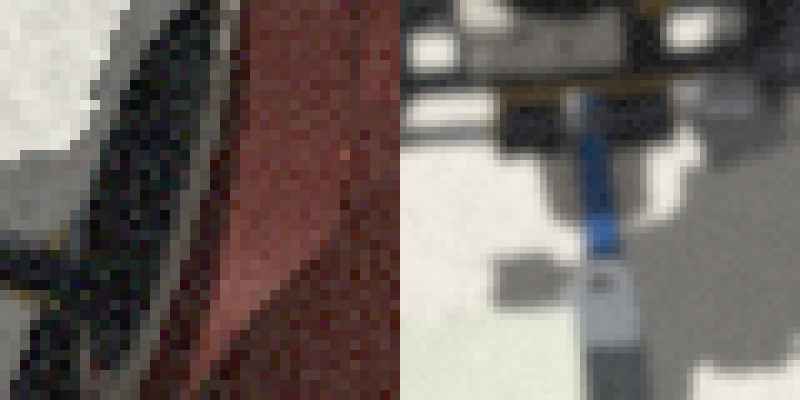

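The top view is blocked by the arm. The scene crop shows the panel at ~(270,268) running straight into the jamb top at ~(271,285), with the upper hole at (270,282). The force is just the door's weight, so nothing is touching. Last check: compare the panel edges with the prediction.

```bash
python3 - <<'E'
from h import *
s=get_image("scene");st=manip.state();p=st["tcp_pos"];P=s["pixels"].astype(int)
print(st["time"],p.round(4),st["wrist_force"].round(1),st["dq"].round(3))
x=np.array([.9521,-.3057,0]);y=np.array([.3057,.9521,0]);z=np.array([0,0,.038])
for d in(.020,.0426):
    for w in(-.006,0,.006): print(d,w,"top",proj(s,p+z+d*x+w*y).round(2),"bottom",proj(s,p+z-[0,0,.09]+d*x+w*y).round(2))
b=P[...,2]-P[...,0]
for r in range(262,286,1): print(r,*b[r,262:280])
E
```

```text
10.7 [ 0.5312 -0.1579  0.1071] [-0.4 -0.1 -1.9] [ 0.001  0.002  0.001 -0.002  0.001  0.001 -0.001]
0.02 -0.006 top [266.5 268.3] bottom [269.06 286.54]
0.02 0 top [268.74 268.1 ] bottom [271.18 286.35]
0.02 0.006 top [270.97 267.91] bottom [273.3  286.16]
0.0426 -0.006 top [266.88 275.22] bottom [269.44 293.3 ]
0.0426 0 top [269.14 275.02] bottom [271.58 293.1 ]
0.0426 0.006 top [271.39 274.83] bottom [273.72 292.91]
262 1 -1 -2 -2 7 21 26 29 22 7 1 -3 -2 -4 -3 -4 -6 -6
263 -2 -4 -1 -3 5 17 26 31 23 4 -4 -5 -4 -4 -5 -7 -7 -7
264 -4 -5 -4 -2 4 22 27 27 20 6 -3 -6 -4 -4 -5 -6 -8 -9
265 -3 -7 -5 -5 2 16 28 28 24 6 -3 -5 -4 -5 -5 -6 -9 -8
266 -7 -5 -5 -5 3 15 24 32 27 6 -2 -4 -5 -4 -5 -8 -8 -8
267 -6 -5 -5 -5 2 16 24 28 21 8 -2 -3 -5 -5 -6 -6 -8 -8
268 -5 -6 -5 -4 0 14 24 33 24 11 1 -5 -5 -6 -6 -8 -9 -9
269 -6 -6 -4 -4 -2 10 22 31 26 14 -1 -4 -6 -5 -5 -7 -8 -8
270 -6 -6 -5 -4 -2 8 26 27 29 19 4 -4 -5 -3 -6 -6 -8 -8
271 -8 -5 -4 -5 1 11 28 31 36 27 9 -4 -4 -4 -5 -7 -7 -7
272 -7 -6 -6 -3 2 15 34 44 48 39 16 1 -6 -6 -8 -6 -7 -7
273 -7 -7 -7 -7 1 20 41 52 53 50 17 -2 -4 -6 -7 -5 -5 -6
274 -10 -8 -8 -7 -1 18 40 55 59 50 22 0 -3 -6 -4 -4 -4 -6
275 -9 -7 -8 -9 -1 15 38 55 55 48 22 2 -2 -4 -4 -5 -4 -3
276 -8 -8 -9 -9 -4 10 31 48 51 40 21 4 -1 -4 -3 -4 -4 -5
277 -8 -7 -7 -9 -6 4 19 32 31 26 14 3 -1 -3 -4 -5 -4 -4
278 -7 -7 -8 -7 -6 0 9 16 17 15 9 2 -1 -4 -3 -4 -4 -3
279 -3 -5 -6 -7 -4 -2 5 8 8 7 5 1 -2 -4 -5 -5 -4 -3
280 -4 -4 -6 -4 -4 1 3 4 4 4 3 1 -1 -4 -4 -4 -3 -3
281 -5 -4 -3 -2 0 2 2 1 2 2 2 2 0 -3 -4 -2 -4 -3
282 -4 -5 -3 -2 2 2 3 2 2 2 3 4 2 -3 -2 -4 -4 -3
283 -4 -3 -2 0 2 2 4 5 4 4 4 4 2 1 0 -4 -5 -4
284 -4 -2 -1 3 5 5 4 6 6 6 5 7 5 2 -1 -3 -4 -3
285 -6 -5 -3 3 4 6 7 8 7 5 5 7 7 2 -1 -1 -5 -3
```

The panel centre is at scene column 269.6 against a predicted 269.1. That is the same +0.3 to 0.5 px bias seen on the jamb hole, so the lateral fit agrees to about 0.5 mm. The arm is still and carries only the door's weight, so I hand in.

```bash
python3 -c "
from cell import manip
print(manip.hand_in()); s=manip.state(); print(s['time'],s['tcp_pos'],s['wrist_force'],s['opening'])"
```

```text
the job is handed in; nothing more can be done
None
the job is handed in; nothing more can be done
```

I lifted the blue door straight up out of the grey rack, carried it to the cabinet, slid its knuckle into the jamb gap along the door's own direction, and handed in while still holding it. The run took about 11 s of the 48 s.

**Last checks that agreed**
- **Position:** the tool was within about 0.1 mm and 0.0001 rad of my computed target. The joints were practically still, and the wrist force was about 2 N, roughly the door's weight, so nothing seemed to touch.
- **Sideways line-up:** in the scene camera the door panel and the jamb's upper hole showed nearly the same offset from prediction (+0.5 and +0.3 px). That puts them in line to about 0.5 mm.

**Checks that were missing or disagreed**
- **No direct view of the holes:** the arm hid the final fit from the top camera, and the jamb hides the gap from the scene camera. I therefore did not see the three holes lined up.
- **Height and depth:** the height relies on the stated 8 mm rack base plus the measured 47 mm lift. The depth comes from the top-view positions of the knuckles.
- **Jamb edge:** the jamb's left edge in the scene view sat about 2 mm from where the top view put it. I trusted the knuckle holes instead.

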